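Gauge an instrument case against a flip stop on the checking jig

ROBOT

A 6-joint arm with a two-finger parallel gripper is mounted at the origin on the work surface. World frame = base frame: x ahead of the robot, y to its left, z up, the work surface at z = 0. Lengths are in mm, angles in rad, forces in N, time in s.
With the tool pointing down it reaches from about 350 to 975 mm from the base axis. Payload 7.1 kg.
Tool frame: the origin (TCP) lies at the very end of the fingers, on their centre line; the grasp point (between the pads) lies tcp_to_grasp behind it (tcp_to_grasp is the distance from the TCP to the grasp point, in mm); z points along the fingers, x is the direction in which the jaws open and shut, and the axes are right-handed (so a half turn about z gives the same grasp; the last joint's range is limited). The gripper opens to 88 mm and grips with 3 to 60 N. Pads are 20 mm wide; open, the fingers measure 115 mm over their backs; the gripper's body (75 mm by 178 mm) begins 61 mm behind the grasp point.
Start: joints at [1.27, 0.423, 1.63, -0, 1.089, -0.019], TCP at [173.771, 600.34, 222.675] pointing down, gripper open.
Joint ranges: [-3, 3], [-0.9, 2.11], [0.09, 2.58], [-1.31, 4.45], [0.11, 2.69], [-2.54, 2.54]. Speed limits (rad/s): [2.39, 2.39, 3.01, 3.14, 3.14, 3.14].

INTERFACE

Orientations are given as a rotation vector (axis times angle).
In Python, from workcell import get_obs, get_image, close_job, recognise, mark_of, tcp_to_grasp gives the robot as it stands. The module is installed in compiled form; this text tells all that it offers.
- The arm moves only by the tool move_arm, never from a script. Its argument "motion" is a list of rows, each a list of 7 numbers: the shift along the world's x, y, z in mm, then the turn, a rotation vector about the world's x, y, z in rad, then the finger opening in mm, from 0 to 87.8. A call has 1 to 5 rows; each row is the pose to reach, as a shift and turn from the pose commanded when the call began; what a row does not reach only later rows make up. A row lasts 1/12 s, in which the tool goes at most 41.7 mm and 7.16 degrees, less where a joint would pass 70% of its speed; a pose out of reach is approached as far as the arm can. A call with a gripper value outside its range is refused whole. The fingers move at their own pace and stop on an object; the grip force is fixed at half the most. Time passes only in rows, so rows that repeat a pose let the fingers close. It gives the time, the measured TCP pose, the force and the opening at its end, in the units of the state.
- get_obs(): the state, without advancing time (a new reading comes with each control period).
- get_image(name): name is "scene" or "top" or "wrist"; returns a dict with "color" (420x560x3 uint8, red, green, blue), "mtx" (3x3 intrinsics, pixels), "camera_from_world" (4x4, takes a point from world to camera coordinates). Camera axes: x right, y up, looking along -z (the intrinsics and any distortion apply to the point x, -y, -z); pixel columns grow to the right and rows downward; lengths in mm; the calibration is good to about 2 mm. A picture is of the moment at which its call begins. There is no depth.
- close_job(): hands the job in, once; it reports no verdict.
Trained networks look in a picture, given as the dict that the camera call returned (one of the last four; its "shot" number tells which), for a name from the list of things; names that differ only in an ending like _2 or _b are one class to them, and where a whole thing is asked for, a point or a joint stands for the part that bears it (a point fixed in the world has none). Each returns a list of dicts, best first, with "p" (0 to 1); they miss things now and then, are a little off and sometimes report something else, mostly with a low value. They report only what shows in the picture. A call takes as long as a camera call.
- recognise(picture, label): "bbox" ([centre column, centre row, width, height] in pixels, round what is visible of it).
- mark_of(picture, label): "location" ([row, column] in pixels: a listed point, or the origin of a listed thing).
The state is a dict: "t": time; "qpos": joint angles; "qvel": joint speeds; "joint_torque": joint torques, N m; "ee_pos": TCP position; "orientation": TCP orientation; "ft_force": force on the tool from outside, world axes, zero at the start; "moment": the same for the moment, N m; "width": finger opening in mm.
Only numpy, scipy, OpenCV 4.12 (cv2) and the standard library are available. Lean on these libraries where they do the work, as an engineer would, in place of code of your own. Each camera call takes 0.05 s, during which the arm holds its last target. There are 200 camera calls.

TASK

Set the bare-metal instrument up on the jig for its check: flip the red stop fully down, then slide the instrument, inlet end leading, along the bed until it is flush against the fence and seated against the brass nose of the stop, and keep a light, steady pressure on the nose for about a second (fingertip pressure, under 12 N; no hard pushing or knocking). Then let go and flip the stop fully back up out of the way, leaving the instrument where the stop gauged it and the other things on the bench where they are.

Things in the scene. Friction and masses are not known exactly. Their poses are not given: they have to be found in the camera images.
- jig: Jig fixed to the bench. Origin at bench level below the middle of the fence's working face; x square to the fence, pointing from the bed into it; y along the fence, towards the stop; z up. Grey bed 12 mm thick, x -142 to +48, y -200 to +200 mm. Fence 24 mm thick (x 0 to 24), top 57 mm above the bench. A fixed sealing head, 90 mm high, stands beyond y 157 mm; not operated.
- carriage: Stop carriage, locked on the fence (place along it differs each time). Origin on the fence's top, 12 mm behind its working face, in the leaf's mid plane; axes as the jig. Steel saddle y -19 to +47 mm, set 2 mm back from the face; two hinge knuckles 27 mm high at y -16 to +16, x within 9 mm; black lock knob 20 mm wide, 27 mm high, at y 33 mm.
- leaf (a joint): Angle of the red stop leaf (rad); hinge along the fence. 0: fully down, arm level across the fence, foot hanging before its face; 1.7: fully up (limit). Growing values swing the foot out over the bed and up. Stiff hinge (friction 0.1 N m): stays where left. The leaf is 16 mm thick along y.
- stop_hinge (a point): Centre of the leaf's hinge, 17 mm above the carriage's origin (74 mm above the bench); hinge axis along y of the jig. The leaf's arm is 12 mm high.
- stop_tab (a point): Grip point of the leaf's red lift tab: 16 mm thick along the fence, 20 mm wide, 60 mm long, round-topped. At leaf 0 it lies 44 mm to -x of the hinge and 52 mm above it, 14 mm below the tab's end, and circles the hinge as the leaf swings. Its two flat sides can be pinched by fingers closing along y of the jig and led round without turning the gripper.
- stop_foot (a point): Mid of the leaf's foot (20 mm wide, 16 mm thick), moving with the leaf; at leaf 0 it is 32 mm before the fence's face and 28 mm above the bed. Here a screw with a round brass nose, 12 mm in diameter, looks to -y, at the instrument. The nose stands 4 to 24 mm out of the foot's side (12 to 32 mm from this point); its setting differs, is not measured, holds under the push: find it by touch.
- case_center (a point): Centre of the loose bare-metal instrument: block 64 mm (its x) by 120 (its y) by 75 high, about 0.65 kg; point 37.5 mm above its foot. Its +y end (black inlet disc) is to meet the nose. On top: eyepiece 30 mm wide, 16 high (y -30), knob 18 wide, 12 high (y +2). Flush, its +x side lies on the fence, its centre 32 mm before the face; its top 30 mm, above the fence, can still be gripped across x.
- spare_center (a point): Centre of a green instrument case of the same size and shape, standing on the bench near the jig. Bystander.
- mouse: Black computer mouse, 100 x 56 x 28 mm, on the bench. Origin under its centre. Bystander.
- tin: Small blue jar with a yellow cap, 52 mm in diameter, 45 mm high, on the bench. Origin under its centre. Bystander.

How it is judged (in metres and radians):
On the way, in this order (a step that is already met when the one before it is completed fails the run):
1. the stop leaf is flipped fully down (value of joint leaf below 0.06 rad), for 0.2 s.
2. with the leaf down, the case stands flush against the fence and is kept pressed against the nose with 2 to 12 N for 0.5 s (value of joint leaf below 0.06 rad and contact force between case and carriage between 2 and 12 N and x of case_center in the frame of jig above -0.0345 m and angle between the y axis of case_center and the y axis of jig, either way round below 0.03 rad), for 0.5 s.
At the end, for the whole second after the job is handed in: The leaf is up again (beyond 1.5 rad); the case stands upright on the bed, released and at rest, its inlet end within 2 mm of the nose's place along the fence, its side within 2.5 mm of the fence and parallel to it within 0.03 rad; the bystanders stand where they were (within 15 mm) (value of joint leaf above 1.5 rad and y of nose_tip in the frame of case_center between 0.0605 and 0.064 m and x of case_center in the frame of jig between -0.0345 and -0.03 m and angle between the y axis of case_center and the y axis of jig, either way round below 0.03 rad and angle between case_center's own z axis and vertical below 0.03 rad and z of case_center in the frame of jig below 0.052 m and contact force between the fingers and case below 0.1 N and linear speed of case below 0.01 m/s); the robot touches nothing.
It fails at once if the case is forced against the stop with more than 20 N (contact force between case and carriage above 20 N).
It fails at once if the case is tipped by more than 0.2 rad (angle between case_center's own z axis and vertical above 0.2 rad).
It fails at once if a bystander is moved by more than 15 mm (distance of any of spare_center, mouse, tin from where it was at the start of the episode above 0.015 m).
It also fails if it takes over 72 s, if anything falls off the work surface, if the arm or the gripper's body presses on something with over 40 N, if the wrist force passes 120 N, or if a joint passes its speed limit or range.

## Working session

There is one attempt and no reset: what is moved stays moved. The work goes in short steps, Python scripts to look and compute and a tool call to move; the robot and the scene stay as the last step left them, time stands still between calls to the robot, and variables do not carry over. Pictures are saved under pics/ and viewed, about 8 in all and at most 12, crops included, and the job is handed in when it is done.

Besides the shell and the picture viewer there is one more tool, called after "Call:" as a command line: name --pt "numbers of a row" for each row, then --argument value for the rest. move_arm: Moves the arm, as the interface text tells. Its arguments: {"type":"object","properties":{"motion":{"type":"array"}},"required":["motion"]}

```bash
mkdir -p pics
cat > h.py <<'E'
import numpy as np, cv2
from workcell import *
def ray(p,row,col):
    T=p["camera_from_world"];K=p["mtx"]
    d=np.linalg.inv(K)@np.array([col,row,1.]);d=np.array([d[0],-d[1],-d[2]])
    R=T[:3,:3];return -R.T@T[:3,3],R.T@d
def at_z(p,row,col,z):
    o,d=ray(p,row,col);return o+d*(z-o[2])/d[2]
def proj(p,X):
    c=p["camera_from_world"]@np.r_[X,1];u=p["mtx"]@np.array([c[0],-c[1],-c[2]]);return u[:2]/u[2]
def tri(obs):
    A=0;b=0
    for p,r,c in obs:
        o,d=ray(p,r,c);d=d/np.linalg.norm(d);P=np.eye(3)-np.outer(d,d);A=A+P;b=b+P@o
    return np.linalg.solve(A,b)
def save(p,n): cv2.imwrite("pics/"+n,p["color"][:,:,::-1])
E
python3 - <<'E'
from h import *
np.set_printoptions(precision=1,suppress=True)
o=get_obs();print(o["t"],o["ee_pos"],o["orientation"],o["ft_force"],o["width"],tcp_to_grasp)
ps={n:get_image(n) for n in ("scene","top")}
w=np.hstack([cv2.resize(ps[n]["color"],(400*2,600)) for n in ()]) if 0 else None
for n in ps: save(ps[n],n+".png")
Z=dict(jig=0,carriage=57,stop_hinge=74,stop_tab=None,stop_foot=None,case_center=49.5,spare_center=37.5,mouse=0,tin=0)
for l in Z:
    m={n:mark_of(ps[n],l)[:2] for n in ps}
    for n in ps:
        for q in m[n]: print(l,n,round(q["p"],2),np.array(q["location"]),at_z(ps[n],*q["location"],Z[l]) if Z[l] is not None else "")
    if m["scene"] and m["top"]: print("  tri",tri([(ps[n],*m[n][0]["location"]) for n in ps]))
E
```

```text
0.0 [173.7 599.8 221.9] [ 2.5  1.9 -0. ] [-0.3 -0.8  0.2] 87.80260860541756 18.700000000000003
jig scene 0.86 [264.8 304.5] [551.1  14.1   0. ]
jig top 0.85 [225.8 233.9] [548.   14.2   0. ]
jig top 0.2 [234.8 163.2] [532.4 152.5   0. ]
  tri [549.   13.6  -2.1]
carriage scene 0.56 [275. 348.] [556.5 128.2  57. ]
carriage top 0.92 [219.3 165.9] [552.9 135.   57. ]
  tri [554.9 131.7  58.2]
stop_hinge scene 0.59 [270.8 350.6] [558.2 133.8  74. ]
stop_hinge top 0.76 [216.6 167.5] [554.7 128.4  74. ]
  tri [555.  130.4  69.2]
stop_tab scene 0.81 [264.3 338.1] 
stop_tab top 0.55 [182.1 159.4] 
stop_tab top 0.29 [231.6 166.4] 
  tri [604.3 133.6 125.7]
stop_foot scene 0.88 [240.6 362.6] 
stop_foot top 0.78 [232.3 164.5] 
  tri [518.3 124.3 118.5]
case_center scene 0.88 [207.3 291.7] [470.7 -98.3  49.5]
case_center top 0.61 [262.2 290.6] [470.3 -93.5  49.5]
  tri [471.4 -95.   51.4]
spare_center scene 0.6 [200.7 197.4] [ 596.5 -291.    37.5]
mouse top 0.8 [149.3 298.7] [ 705.5 -119.     0. ]
mouse top 0.74 [332.7 180.7] [345.8 114.2   0. ]
tin scene 0.59 [238.9 397.3] [345.1 112.4   0. ]
tin top 0.77 [332.4 181.1] [346.3 113.5   0. ]
  tri [346.5 113.1   1.5]
```

View pics/top.png

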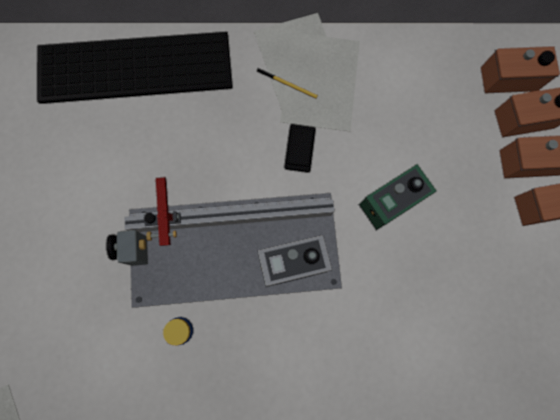

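View pics/scene.png

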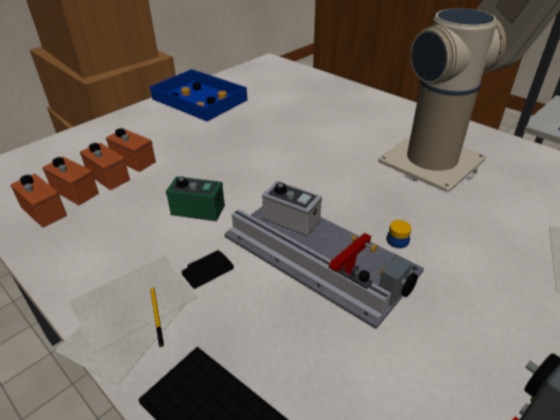

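Top view: jig with fence on the upper side of the bed (x up, y left), the stop up at (163,210), the instrument at (295,261) slightly yawed, and the mouse, tin and spare well clear. I'll fit the jig yaw.

Run:
```python
from h import *
np.set_printoptions(precision=1,suppress=True)
p=get_image("top");c=p["color"]
g=cv2.cvtColor(c,cv2.COLOR_RGB2GRAY)
for s in cv2.createLineSegmentDetector().detect(cv2.resize(g[180:315,110:350],None,fx=4,fy=4,interpolation=cv2.INTER_CUBIC))[0][:,0]:
    s=s/4+np.array([110,180]*2)-0.375
    if np.hypot(s[2]-s[0],s[3]-s[1])<22: continue
    for z in (57,):
        a=at_z(p,s[1],s[0],z);b=at_z(p,s[3],s[2],z)
    d=(b-a)
    print(s,a[:2],b[:2],"yaw deg %.2f len %.0f"%((np.degrees(np.arctan2(d[1],d[0]))-90+90)%180-90,np.linalg.norm(d)))
cv2.imwrite("pics/crop.png",cv2.resize(c[180:315,110:350,::-1],None,fx=3.3,fy=3.3,interpolation=cv2.INTER_CUBIC))
```

```text
[166.  179.7 168.  211.6] [628.4 137. ] [567.2 131.6] yaw deg -84.89 len 61
[156.8 206.4 155.  179.7] [577.4 152.5] [628.6 157.5] yaw deg -84.44 len 51
[332.2 206.7 181.1 219.2] [ 572.1 -174. ] [552.5 107.3] yaw deg 3.99 len 282
[181.6 216.  331.7 203.6] [558.6 106.4] [ 578.1 -173.4] yaw deg 3.99 len 280
[325.3 267.3 270.6 280.7] [ 459.2 -156.3] [437.1 -56. ] yaw deg 12.42 len 103
[180.4 224.3 332.3 211.5] [543.2 108.3] [ 562.8 -173.8] yaw deg 3.98 len 283
[318.1 239.8 325.1 266.9] [ 510. -145.] [ 460. -156.] yaw deg -77.58 len 51
[266.3 285.2 330.7 269.4] [429.3 -48.1] [ 455.3 -166.1] yaw deg 12.48 len 121
[341.3 288.1 131.9 307.5] [ 421.3 -183.9] [395.1 190.1] yaw deg 4.01 len 375
[126.  228.5 153.8 226.9] [536.8 206.9] [539.  156.6] yaw deg 2.49 len 50
[264.  252.  317.5 239.3] [489.3 -44.8] [ 511.  -143.9] yaw deg 12.38 len 101
[270.3 280.3 263.8 252.2] [437.9 -55.6] [489.  -44.4] yaw deg -77.72 len 52
[131.  306.7 130.  265.7] [396.6 191.8] [468.8 196.7] yaw deg -86.12 len 72
[169.5 205.4 329.8 192.3] [579.  129.2] [ 599.9 -170.7] yaw deg 3.99 len 301
[333.1 214.3 339.4 268.3] [ 557.6 -175. ] [ 457.  -182.2] yaw deg -85.96 len 101
[129.2 208.5 155.1 206.6] [574.1 202.9] [577.  155.5] yaw deg 3.52 len 47
[146.8 240.4 147.6 262.9] [514.3 168.5] [473.3 165.6] yaw deg -85.98 len 41
```

View pics/crop.png

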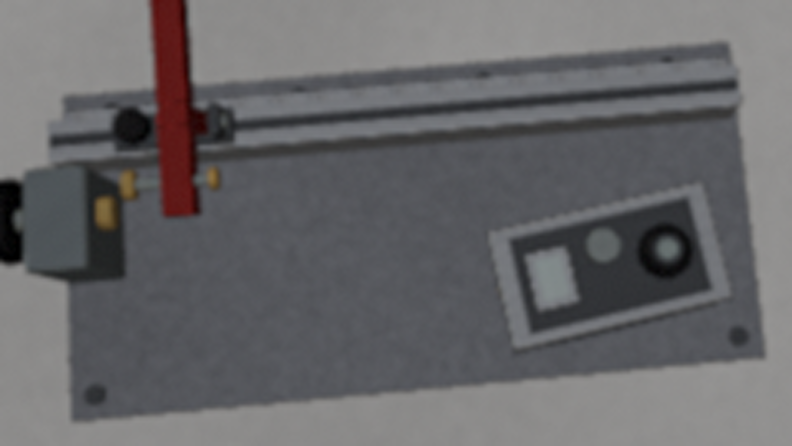

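Run:
```python
from h import *
from scipy.spatial.transform import Rotation as R
o=get_obs();M=R.from_rotvec(o["orientation"]).as_matrix();print(M.round(3), np.degrees(np.arctan2(M[1,0],M[0,0])))
```

```text
[[ 0.278  0.961  0.   ]
 [ 0.961 -0.278  0.   ]
 [ 0.     0.    -1.   ]] 73.85618189765893
```

Call:
move_arm --pt "40 -45 10 0 0 0.1 60" --pt "80 -90 20 0 0 0.2 60" --pt "120 -135 30 0 0 0.3 60" --pt "160 -180 30 0 0 0.33 60" --pt "200 -225 30 0 0 0.33 60"

```text
t: 1.47
ee_pos: [311.9, 444.8, 249.1]
orientation: [-2.164, -2.277, -0.002]
ft_force: [-0.1, -0.4, 0.1]
width: 60.8
```

Call:
move_arm --pt "273 -311 0 0 0 0.02 50" --pt "273 -311 0 0 0 0.02 50" --pt "273 -311 0 0 0 0.02 50" --pt "273 -311 0 0 0 0.02 50" --pt "273 -311 0 0 0 0.02 50"

```text
t: 1.88
ee_pos: [449.4, 287.7, 248.7]
orientation: [2.144, 2.296, 0.001]
ft_force: [0.8, 0.5, -1.1]
width: 50.1
```

Call:
move_arm --pt "135 -153 0 0 0 0 50" --pt "135 -153 0 0 0 0 50" --pt "135 -153 0 0 0 0 50" --pt "135 -153 0 0 0 0 50" --pt "135 -153 0 0 0 0 50"

```text
t: 2.3
ee_pos: [584.8, 134.2, 248.6]
orientation: [2.145, 2.295, 0.001]
ft_force: [-0.1, 1.0, 0.1]
width: 50.1
```

Run:
```python
from h import *
np.set_printoptions(precision=1,suppress=True)
o=get_obs();print(o["ee_pos"],o["orientation"],o["width"])
ps={n:get_image(n) for n in ("scene","top","wrist")}
save(ps["wrist"],"w1.png")
for l in ("stop_tab","stop_foot","stop_hinge","carriage"):
    ob=[]
    for n in ps:
        for q in mark_of(ps[n],l)[:1]: print(l,n,round(q["p"],2),np.array(q["location"]));ob.append((ps[n],*q["location"]))
    if len(ob)>1: print(tri(ob))
```

```text
[584.8 134.2 248.6] [2.1 2.3 0. ] 50.117056600165895
stop_tab scene 0.83 [261.3 338.3]
stop_tab top 0.69 [183.4 160.2]
stop_tab wrist 0.72 [220.8 272.1]
[601.1 130.4 129.2]
stop_foot scene 0.64 [240.1 361.9]
stop_foot top 0.72 [231.9 163.7]
stop_foot wrist 0.86 [128.7 271.4]
[517.9 123.7 119.8]
stop_hinge scene 0.71 [268.6 349.8]
stop_hinge top 0.92 [217.3 168.1]
stop_hinge wrist 0.85 [167.7 271.6]
[555.2 127.   73.6]
carriage scene 0.63 [272.8 349. ]
carriage top 0.82 [218.1 165.8]
carriage wrist 0.63 [163.  272.2]
[554.3 129.2  63.9]
```

View pics/w1.png

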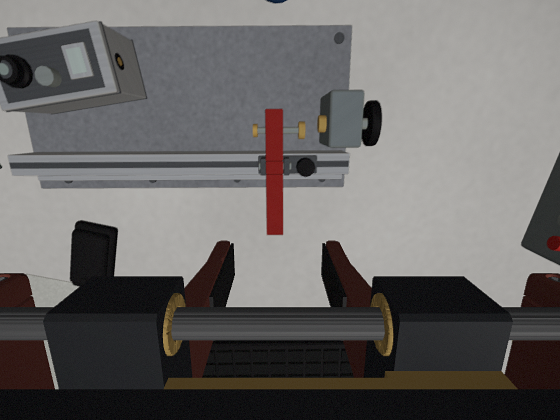

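Call:
move_arm --pt "17 -3.8 -40 0 0 0 50" --pt "17 -3.8 -80 0 0 0 50" --pt "17 -3.8 -110 0 0 0 50" --pt "17 -3.8 -135 0 0 0 50" --pt "17 -3.8 -145 0 0 0 50"

```text
t: 3.47
ee_pos: [598.0, 132.2, 99.6]
orientation: [-2.142, -2.293, 0.007]
ft_force: [-1.4, -0.4, -0.2]
width: 50.0
```

Call:
move_arm --pt "0 0 0 0 0 0 30" --pt "0 0 0 0 0 0 10" --pt "0 0 0 0 0 0 10" --pt "0 0 0 0 0 0 10" --pt "0 0 0 0 0 0 10"

```text
t: 3.88
ee_pos: [601.5, 132.4, 105.2]
orientation: [2.142, 2.295, 0.003]
ft_force: [2.3, -20.4, 4.2]
width: 20.5
```

Run:
```python
from h import *
np.set_printoptions(precision=1,suppress=True)
o=get_obs();print(o["ee_pos"],o["ft_force"],o["width"])
p=o["ee_pos"]+np.array([0,0,18.7]);H=np.array([555.2,127.,74]);ex=np.array([.9976,.0698])
d=p-H;u=d[:2]@ex;print("rel",u,d[2],"r",np.hypot(u,d[2]),"lat",d[1]*.9976-d[0]*.0698)
a0=np.arctan2(d[2],u);r=np.hypot(u,d[2]);print(np.degrees(a0),"leaf",np.radians(130.2)-a0)
for a in np.linspace(a0,np.radians(131.5),11)[1:]:
    s=r*np.cos(a)-u;print(np.r_[s*ex,r*np.sin(a)-d[2]])
p=get_image("wrist");save(p,"w2.png")
```

```text
[601.5 132.4 105.2] [  2.3 -20.4   4.2] 20.518584630319953
rel 46.58041136954805 49.90217375518536 r 68.2639119070174 lat 2.1779630358492907
46.971835849211445 leaf 1.4526054948215705
[-7.8 -0.5  6.3]
[-16.5  -1.2  11.4]
[-25.8  -1.8  15.1]
[-35.6  -2.5  17.5]
[-45.6  -3.2  18.4]
[-55.6  -3.9  17.7]
[-65.4  -4.6  15.7]
[-74.8  -5.2  12.2]
[-83.6  -5.8   7.3]
[-91.6  -6.4   1.2]
```

View pics/w2.png

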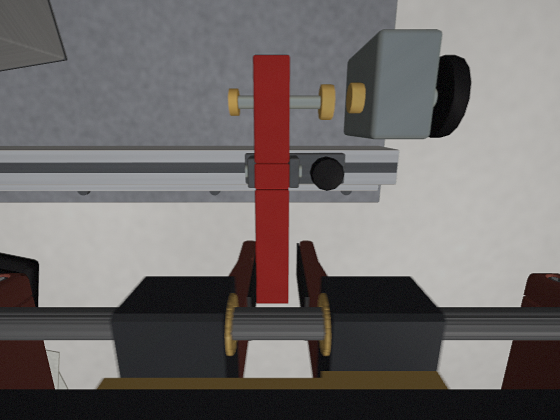

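Call:
move_arm --pt "0 -1 0 0 0 0 10" --pt "0 -2 0 0 0 0 10" --pt "0 -2 0 0 0 0 10" --pt "0 -2 0 0 0 0 10" --pt "0 -2 0 0 0 0 10"

```text
t: 4.35
ee_pos: [601.9, 130.1, 105.1]
orientation: [2.142, 2.294, 0.003]
ft_force: [2.5, -6.3, 7.2]
width: 15.5
```

Call:
move_arm --pt "-8 -1 6.3 0 0 0 10" --pt "-16.5 -1.7 11.4 0 0 0 10" --pt "-26 -2.3 15.1 0 0 0 10" --pt "-36 -3 17.5 0 0 0 10" --pt "-46 -3.7 18.4 0 0 0 10"

```text
t: 4.77
ee_pos: [555.6, 126.9, 122.5]
orientation: [2.142, 2.294, 0.005]
ft_force: [7.7, -3.2, -7.6]
width: 15.9
```

Call:
move_arm --pt "-10 -0.7 -0.7 0 0 0 10" --pt "-20 -1.4 -2.7 0 0 0 10" --pt "-29 -2 -6.2 0 0 0 10" --pt "-38 -2.6 -11.1 0 0 0 10" --pt "-45 -3.1 -16 0 0 0 10"

```text
t: 5.18
ee_pos: [511.3, 123.8, 107.8]
orientation: [2.141, 2.293, 0.007]
ft_force: [3.4, -5.1, 8.8]
width: 15.5
```

Call:
move_arm --pt "-1 0 -1 0 0 0 10" --pt "-1 0 -1 0 0 0 10" --pt "-1 0 -1 0 0 0 10"

```text
t: 5.43
ee_pos: [508.7, 123.6, 106.0]
orientation: [2.143, 2.295, 0.001]
ft_force: [-0.8, -5.1, 5.5]
width: 15.8
```

Run:
```python
from h import *
np.set_printoptions(precision=1,suppress=True)
ps={n:get_image(n) for n in ("scene","top","wrist")}
save(ps["wrist"],"w3.png")
for l in ("stop_tab","stop_foot","stop_hinge"):
    ob=[]
    for n in ps:
        for q in mark_of(ps[n],l)[:1]: print(l,n,round(q["p"],2),np.array(q["location"]));ob.append((ps[n],*q["location"]))
    if len(ob)>1: print(tri(ob))
```

```text
stop_tab scene 0.91 [234.8 364. ]
stop_tab top 0.22 [224.6 233.9]
stop_tab wrist 0.76 [314.3 275.7]
[521.  83. 123.]
stop_foot scene 0.91 [262.1 363.3]
stop_foot wrist 0.73 [224.6 277.2]
[504.9 125.2  52.7]
stop_hinge scene 0.56 [266.2 351.9]
```

View pics/w3.png

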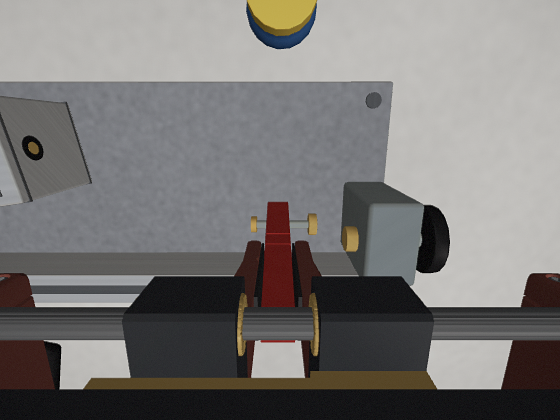

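Call:
move_arm --pt "-1 0.3 -1 0 0 0 10" --pt "-2 0.3 -2 0 0 0 10" --pt "-2 0.3 -2 0 0 0 10"

```text
t: 6.28
ee_pos: [507.0, 123.5, 104.3]
orientation: [2.142, 2.295, 0.001]
ft_force: [-0.4, -7.6, 9.2]
width: 15.7
```

Call:
move_arm --pt "-1 0 -1 0 0 0 10" --pt "-2 0 -2 0 0 0 10" --pt "-2 0 -2 0 0 0 10"

```text
t: 6.53
ee_pos: [505.1, 123.4, 102.3]
orientation: [2.142, 2.295, 0.002]
ft_force: [-1.1, -8.2, 9.7]
width: 15.7
```

Call:
move_arm --pt "-1 0 -1 0 0 0 10" --pt "-2 0 -2 0 0 0 10" --pt "-2 0 -2 0 0 0 10"

```text
t: 6.78
ee_pos: [503.1, 123.3, 100.3]
orientation: [2.142, 2.294, 0.001]
ft_force: [-1.1, -9.9, 8.8]
width: 16.1
```

```bash
cat > leaf.py <<'E'
from h import *
np.set_printoptions(precision=1,suppress=True)
print(get_obs()["ee_pos"],get_obs()["ft_force"])
ps={n:get_image(n) for n in ("scene","wrist","top")}
H=np.array([555.2,127.,74]);ex=np.array([.9976,.0698])
for l,(x,z) in dict(stop_tab=(-44,52),stop_foot=(-44,-34)).items():
    for n in ps:
        for q in mark_of(ps[n],l)[:1]:
            loc=np.array(q["location"]);print(l,n,round(q["p"],2),loc,end=" ")
            best=min(((np.hypot(*(proj(ps[n],np.r_[H[:2]+ex*(x*np.cos(t)+z*np.sin(t)),H[2]-x*np.sin(t)+z*np.cos(t)])-loc[::-1])),t) for t in np.linspace(-.1,1.8,191)));print("leaf %.2f err %.1fpx"%best[::-1])
E
python3 leaf.py
python3 - <<'E'
from h import *
p=get_image("scene");c=p["color"][180:320,280:440]
cv2.imwrite("pics/s4.png",cv2.resize(c[:,:,::-1],None,fx=4,fy=4,interpolation=cv2.INTER_CUBIC))
E
```

```text
[503.1 123.3 100.3] [-1.1 -9.9  8.8]
stop_tab scene 0.6 [234.5 366.8] leaf -0.10 err 2.3px
stop_tab wrist 0.96 [314.1 274.3] leaf 0.14 err 2.2px
stop_foot scene 0.78 [262.9 362.6] leaf 0.21 err 1.1px
stop_foot wrist 0.8 [234.3 277. ] leaf 0.07 err 0.0px
```

View pics/s4.png

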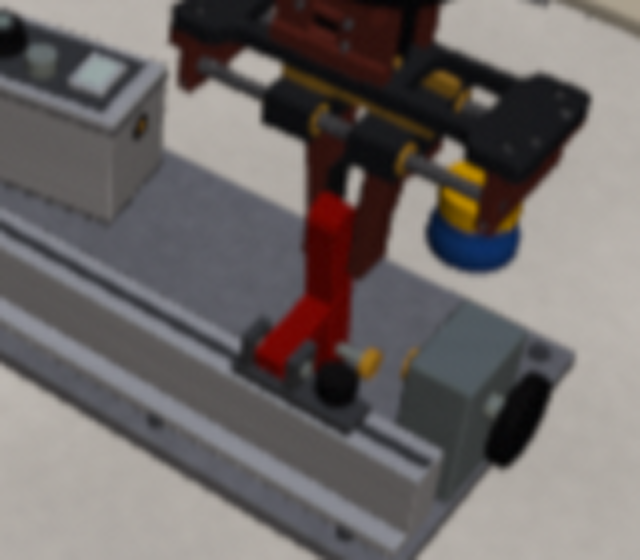

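Call:
move_arm --pt "-1 0.5 -1 0 0 0 10" --pt "-2 0.5 -2 0 0 0 10" --pt "-3 0.5 -3 0 0 0 10" --pt "-3 0.5 -3 0 0 0 10"

```text
t: 7.62
ee_pos: [500.1, 123.1, 97.1]
orientation: [2.142, 2.294, 0.0]
ft_force: [0.9, -14.2, 8.1]
width: 15.7
```

Call:
move_arm --pt "-1 0.5 -1 0 0 0 10" --pt "-2 0.5 -2 0 0 0 10" --pt "-3 0.5 -3 0 0 0 10" --pt "-3 0.5 -3 0 0 0 10"

```text
t: 7.95
ee_pos: [497.2, 123.0, 94.0]
orientation: [2.141, 2.294, -0.001]
ft_force: [0.5, -18.2, 8.1]
width: 15.8
```

```bash
python3 leaf.py
```

```text
[497.2 123.   94. ] [  0.5 -18.2   8.1]
stop_tab scene 0.62 [236.9 364.7] leaf -0.09 err 0.9px
stop_tab wrist 0.84 [317.4 273.5] leaf 0.03 err 2.6px
stop_foot scene 0.73 [266.5 362.3] leaf 0.08 err 2.2px
stop_foot wrist 0.73 [245.7 277.6] leaf 0.01 err 0.7px
```

Call:
move_arm --pt "-1 -1 -1 0 0 0 10" --pt "-2 -2 -2 0 0 0 10" --pt "-2 -2 -2 0 0 0 10"

```text
t: 8.65
ee_pos: [496.5, 122.8, 93.0]
orientation: [2.142, 2.293, 0.006]
ft_force: [1.6, -7.9, 13.5]
width: 15.6
```

Call:
move_arm --pt "-1 -0.3 -1 0 0 0 10" --pt "-2 -0.5 -2 0 0 0 10" --pt "-2 -0.5 -2 0 0 0 10"

```text
t: 8.9
ee_pos: [496.6, 122.8, 92.8]
orientation: [2.14, 2.292, 0.011]
ft_force: [1.0, -7.6, 28.7]
width: 15.6
```

```bash
python3 leaf.py;  python3 - <<'E'
from h import *
p=get_image("scene");c=p["color"][180:320,280:440]
cv2.imwrite("pics/s5.png",cv2.resize(c[:,:,::-1],None,fx=4,fy=4,interpolation=cv2.INTER_CUBIC))
E
```

```text
[496.6 122.8  92.8] [ 1.  -7.6 28.7]
stop_tab scene 0.86 [232.6 365.8] leaf -0.04 err 3.5px
stop_tab wrist 0.74 [316.9 274.1] leaf 0.01 err 2.4px
stop_foot scene 0.58 [267.5 359.6] leaf 0.01 err 0.1px
stop_foot wrist 0.86 [251.3 276.4] leaf 0.68 err 0.3px
```

View pics/s5.png

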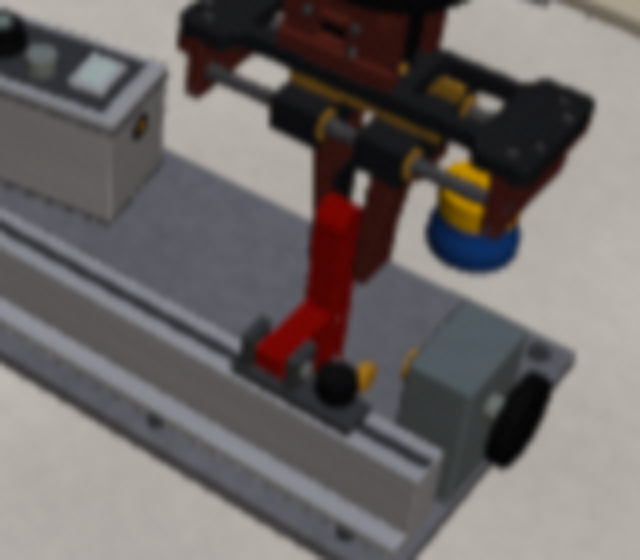

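Call:
move_arm --pt "1 0 1.5 0 0 0 10" --pt "1 0 1.5 0 0 0 50" --pt "1 0 1.5 0 0 0 50" --pt "1 0 1.5 0 0 0 50" --pt "1 0 1.5 0 0 0 50"

```text
t: 9.82
ee_pos: [492.7, 122.8, 90.0]
orientation: [-2.144, -2.295, 0.001]
ft_force: [0.3, -0.3, 0.8]
width: 39.0
```

Call:
move_arm --pt "0 0 25 0 0 0 60" --pt "0 0 60 0 0 0 80" --pt "0 0 100 0 0 0 86" --pt "-60 -20 140 0 0 0 86" --pt "-60 -40 150 0 0 0 86"

```text
t: 10.23
ee_pos: [435.8, 87.6, 237.5]
orientation: [-2.142, -2.298, -0.0]
ft_force: [-0.5, -0.8, -0.1]
width: 72.3
```

```bash
python3 leaf.py
python3 - <<'E'
from h import *
np.set_printoptions(precision=1,suppress=True)
p=get_image("top");q=get_image("wrist");c=p["color"];g=cv2.cvtColor(c,cv2.COLOR_RGB2GRAY)
a=cv2.resize(p["color"][195:285,120:250],None,fx=3,fy=3,interpolation=cv2.INTER_CUBIC)
im=np.zeros((420,800+150,3),np.uint8);im[:,:560]=q["color"];im[:270,560:950]=a
cv2.imwrite("pics/w6.png",cv2.resize(im[:,:,::-1],(800,354)))
for l in ("stop_foot","stop_tab","stop_hinge"):
    ob=[(x,*mark_of(x,l)[0]["location"]) for x in (p,q) if mark_of(x,l)]
    print(l,[o[1:] for o in ob], tri(ob) if len(ob)>1 else "")
E
```

```text
[435.8  87.6 237.5] [-0.5 -0.8 -0.1]
stop_tab scene 0.82 [234.2 364.3] leaf 0.01 err 1.5px
stop_tab wrist 0.92 [288.1 310.2] leaf 0.04 err 1.1px
stop_tab top 0.57 [233.3 164.5] leaf 0.08 err 2.5px
stop_foot scene 0.7 [267.  361.4] leaf 0.05 err 1.5px
stop_foot wrist 0.67 [251.1 302.7] leaf 0.02 err 1.6px
stop_foot top 0.81 [239.3 174.8] leaf -0.10 err 2.1px
stop_foot [(240.3, 174.9), (246.6, 304.6)] [521.4 130.1  -0.2]
stop_tab [(233.5, 166.4), (282.9, 308.3)] [519.4 123.8 106.7]
stop_hinge [(217.6, 167.7), (297.3, 301.6)] [550.3 123.9  86. ]
```

View pics/w6.png

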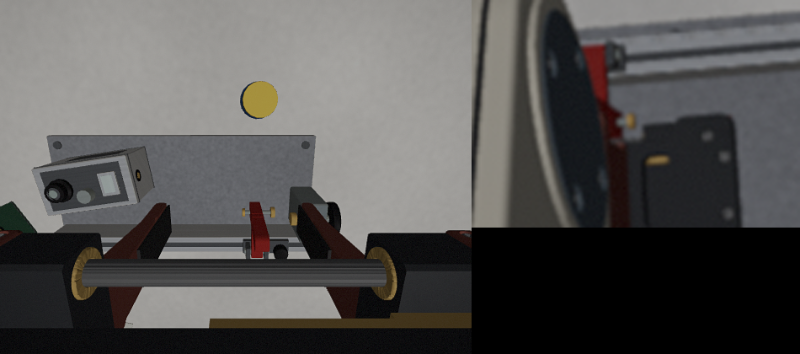

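Call:
move_arm --pt "12 -40 -10 0 0 -0.12 87" --pt "24 -80 -20 0 0 -0.24 87" --pt "35 -120 -20 0 0 -0.36 87" --pt "35 -150 -20 0 0 -0.48 87" --pt "35 -183 -20 0 0 -0.6 87"

```text
t: 11.8
ee_pos: [472.2, -98.3, 216.5]
orientation: [2.732, 1.551, 0.0]
ft_force: [0.6, 0.0, 0.4]
width: 86.5
```

Call:
move_arm --pt "0 0 0 0 0 -0.12 87" --pt "0 0 0 0 0 -0.24 87" --pt "0 0 0 0 0 -0.36 87" --pt "0 0 0 0 0 -0.48 87" --pt "0 0 0 0 0 -0.6 87"

```text
t: 12.22
ee_pos: [471.9, -96.7, 216.6]
orientation: [-3.068, -0.674, -0.0]
ft_force: [0.1, 0.5, -1.0]
width: 86.5
```

Call:
move_arm --pt "0 0 0 0 0 -0.11 87" --pt "0 0 0 0 0 -0.224 87" --pt "0 0 0 0 0 -0.224 87"

```text
t: 12.47
ee_pos: [472.0, -96.5, 216.7]
orientation: [-3.124, -0.331, -0.0]
ft_force: [0.3, 0.0, -0.5]
width: 87.0
```

Run:
```python
from h import *
np.set_printoptions(precision=1,suppress=True)
o=get_obs();r=o["orientation"];print(o["ee_pos"],r,"yaw",np.degrees(2*np.arctan2(r[1],r[0])),o["qpos"])
ps=[get_image(n) for n in ("scene","wrist","top")]
for l,z in (("case_center",49.5),("stop_foot",40),("spare_center",37.5)):
    for x in ps:
        for q in mark_of(x,l)[:1]: print(l,round(q["p"],2),np.array(q["location"]),at_z(x,*q["location"],z))
x=ps[1];save(x,"w7.png")
g=cv2.cvtColor(x["color"],cv2.COLOR_RGB2GRAY)
for s in cv2.createLineSegmentDetector().detect(g)[0][:,0]:
    if np.hypot(s[2]-s[0],s[3]-s[1])<60: continue
    a=at_z(x,s[1],s[0],87);b=at_z(x,s[3],s[2],87);d=b-a
    print(s,a[:2],b[:2],"yaw %.2f len %.0f"%((np.degrees(np.arctan2(d[1],d[0])))%180-90,np.linalg.norm(d)))
```

```text
[472.  -96.5 216.7] [-3.1 -0.3 -0. ] yaw -347.91973872016604 [-0.2  0.2  1.9  0.   1.  -0.4]
case_center 0.75 [206.7 293.2] [466.7 -97.2  49.5]
stop_foot 0.73 [267.  360.8] [507.8 124.8  40. ]
stop_foot 0.58 [239.9 172.7] [516.7 125.2  40. ]
spare_center 0.58 [199.2 194.5] [ 597.6 -300.9   37.5]
[474.2 276.  409.5 251.5] [ 690.5 -128.3] [ 614.9 -116.4] yaw 81.10 len 76
[430.1 212.5 494.4 238. ] [621.3 -72.4] [694.2 -83.9] yaw 81.08 len 74
[ 26.9 275.8 114.4 275.8] [ 231.7 -228.6] [ 321.3 -208.9] yaw -77.62 len 92
[385.5 259.4 432.6 301. ] [ 593.5 -130.1] [ 658.  -165.7] yaw 61.08 len 74
[121.7 301.5 166.8 261.7] [ 331.3 -237.9] [ 373.1 -181.1] yaw -36.35 len 71
[188.1 306.6 319.4 306.6] [ 401.9 -228.8] [ 540.6 -198.4] yaw -77.62 len 142
[296.9 339.7 169.4 339.8] [ 526.5 -244.5] [ 387.3 -275.1] yaw -77.60 len 143
[145.6 388.8 558.1 388.7] [ 368.3 -348.5] [ 843.  -244.6] yaw -77.64 len 486
[309.4 143.6 246.9 143.6] [488.4 -33.4] [431.5 -45.9] yaw -77.61 len 58
[436.5   0.2 375.6 244.4] [563.4 102.4] [ 578.5 -116.4] yaw 3.96 len 219
[306.  155.6 303.5 251.9] [487.9 -44.8] [ 508.7 -140.2
[... 967 characters left out ...]
-77.36 len 78
[ 98.1 338.9 174.4 339.1] [ 309.5 -291. ] [ 392.6 -273. ] yaw -77.82 len 85
[458.1 317.5  98.1 316.7] [ 692.3 -179. ] [ 307.7 -262.3] yaw -77.77 len 394
[454.4 311.4 101.9 311.4] [ 685.5 -172.7] [ 311.3 -254.8] yaw -77.64 len 383
[ 99.4 314.4 455.6 314.4] [ 308.9 -259.1] [ 688.2 -175.9] yaw -77.64 len 388
[ 84.1 386.9  70.4 320.7] [ 297.5 -361.3] [ 278.3 -273.9] yaw 12.40 len 90
[  0.6 388.7  81.9 388.6] [ 201.8 -384.9] [ 295.1 -364.3] yaw -77.58 len 95
[558.1 313.1 484.4 313.1] [ 796.8 -150.5] [ 718.3 -167.7] yaw -77.62 len 80
[319.4 319.4 456.9 319.4] [ 544.6 -213.8] [ 691.9 -181.5] yaw -77.64 len 151
[445.6 320.6 359.4 320.6] [ 680.4 -185.7] [ 587.9 -205.9] yaw -77.64 len 95
```

View pics/w7.png

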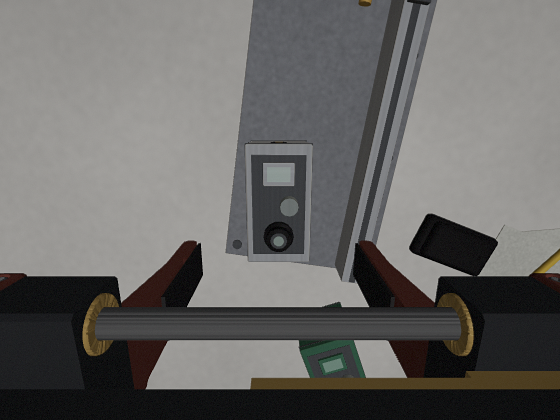

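Call:
move_arm --pt "1 -1.5 -40 0 0 0 87" --pt "1 -1.5 -80 0 0 0 87" --pt "1 -1.5 -120 0 0 0 87" --pt "1 -1.5 -145 0 0 0 87" --pt "1 -1.5 -154 0 0 0 87"

```text
t: 13.48
ee_pos: [470.4, -97.5, 59.2]
orientation: [-3.121, -0.337, 0.009]
ft_force: [-0.9, -0.9, -0.8]
width: 86.9
```

Call:
move_arm --pt "0 0 0 0 0 0 75" --pt "0 0 0 0 0 0 60" --pt "0 0 0 0 0 0 60" --pt "0 0 0 0 0 0 60" --pt "0 0 0 0 0 0 60"

```text
t: 13.9
ee_pos: [473.8, -98.3, 64.3]
orientation: [3.122, 0.337, 0.003]
ft_force: [-1.7, -0.6, 8.6]
width: 63.9
```

Call:
move_arm --pt "0 0 1 0 0 -0.04 60" --pt "0 0 1 0 0 -0.08 60" --pt "0 0 1 0 0 -0.12 60" --pt "0 0 1 0 0 -0.145 60" --pt "0 0 1 0 0 -0.145 60"

```text
t: 14.32
ee_pos: [473.4, -98.0, 64.3]
orientation: [3.139, 0.108, 0.002]
ft_force: [-0.7, 0.3, 1.2]
width: 64.1
```

Call:
move_arm --pt "9 13 0 0 0 0 60" --pt "18 26 0 0 0 0 60" --pt "27 39 0 0 0 0 60" --pt "36 52 0 0 0 0 60" --pt "40 60 0 0 0 0 60"

```text
t: 14.73
ee_pos: [514.0, -37.6, 64.3]
orientation: [3.139, 0.112, 0.002]
ft_force: [-1.6, -5.8, 3.0]
width: 63.8
```

```bash
cat > jig.py <<'E'
from h import *
np.set_printoptions(precision=2,suppress=True)
o=get_obs();r=o["orientation"];d=o["ee_pos"][:2]-np.array([549.7,14]);ex=np.array([.9976,.0698]);ey=np.array([-.0698,.9976])
f=o["ft_force"];print("tcp",o["ee_pos"],"jig",d@ex,d@ey,"yaw",np.degrees(2*np.arctan2(r[1],r[0]))%180,"F jig",f[:2]@ex,f[:2]@ey,f[2],"w",o["width"],"t",o["t"])
E
python3 jig.py
python3 - <<'E'
from h import *
p=get_image("wrist");save(p,"w8.png")
E
```

```text
tcp [514.01 -37.59  64.26] jig -39.20223140996251 -48.97029601876944 yaw 4.094954671861706 F jig -2.009170928813311 -5.629049858068502 3.0379252768786116 w 63.84887371580383 t 14.7333
```

View pics/w8.png

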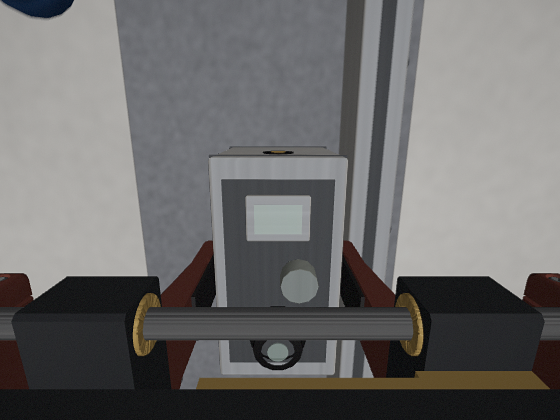

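Call:
move_arm --pt "2 6 0 0 0 0 60" --pt "4 12 0 0 0 0 60" --pt "4 18 0 0 0 0 60" --pt "4 24 0 0 0 0 60" --pt "4 30 0 0 0 0 60"

```text
t: 15.2
ee_pos: [517.4, -8.9, 64.3]
orientation: [3.139, 0.111, 0.002]
ft_force: [0.1, -6.0, 3.8]
width: 63.8
```

Call:
move_arm --pt "0.5 0 0 0 0 0 60" --pt "1 0 0 0 0 0 60" --pt "1.5 0 0 0 0 0 60" --pt "1.5 0 0 0 0 0 60"

```text
t: 15.53
ee_pos: [517.4, -8.0, 64.3]
orientation: [-3.139, -0.11, 0.002]
ft_force: [-4.6, 1.8, 9.6]
width: 63.7
```

```bash
python3 jig.py
```

```text
tcp [517.44  -7.96  64.29] jig -33.716343857972646 -19.659650116911855 yaw 4.023764945994344 F jig -4.504480780302184 2.0876605846479395 9.614184678792116 w 63.67021049866492 t 15.5333
```

Call:
move_arm --pt "1 0 0.5 0 0 0 60" --pt "2 0 1 0 0 0 60" --pt "2 0 1 0 0 0 60"

```text
t: 15.78
ee_pos: [519.1, -8.1, 64.3]
orientation: [-3.139, -0.11, 0.004]
ft_force: [-3.3, 1.5, 1.3]
width: 63.8
```

```bash
python3 jig.py
```

```text
tcp [519.07  -8.11  64.31] jig -32.098683505765926 -19.921082522384236 yaw 4.009033397747942 F jig -3.144121607463827 1.7135869897566336 1.2763213246717982 w 63.79645802012174 t 15.7833
```

Call:
move_arm --pt "1 0 0 0 0 0 60" --pt "2 0 0 0 0 0 60" --pt "2 0 0 0 0 0 60"

```text
t: 16.03
ee_pos: [520.5, -8.1, 64.4]
orientation: [-3.139, -0.11, 0.006]
ft_force: [-5.8, 0.3, 0.9]
width: 64.1
```

Call:
move_arm --pt "1 0 0 0 0 0 60" --pt "2 0 0 0 0 0 60" --pt "2 0 0 0 0 0 60"

```text
t: 16.28
ee_pos: [521.3, -8.2, 64.4]
orientation: [-3.139, -0.111, 0.01]
ft_force: [-11.2, 0.8, 9.6]
width: 64.2
```

```bash
python3 jig.py
```

```text
tcp [521.25  -8.17  64.42] jig -29.926203075424407 -20.127883563051057 yaw 4.04191112268677 F jig -11.086157493052367 1.5344048347977952 9.59834023168178 w 64.24923339016856 t 16.2833
```

Call:
move_arm --pt "-1.5 8 0.5 0 0 0 60" --pt "-2 17 1 0 0 0 60" --pt "-2.6 26 1 0 0 0 60" --pt "-3.2 34 1 0 0 0 60" --pt "-3.6 38 1 0 0 0 60"

```text
t: 16.7
ee_pos: [518.6, 30.4, 64.5]
orientation: [3.139, 0.111, -0.007]
ft_force: [-4.0, -3.1, -8.8]
width: 63.7
```

Call:
move_arm --pt "-0.1 1 0 0 0 0 60" --pt "-0.15 2 0 0 0 0 60" --pt "-0.2 3 0 0 0 0 60"

```text
t: 16.95
ee_pos: [518.4, 32.8, 64.5]
orientation: [3.139, 0.111, -0.007]
ft_force: [-5.9, -2.6, -8.4]
width: 63.6
```

```bash
python3 jig.py
```

```text
tcp [518.38  32.75  64.47] jig -29.93218146011911 20.893017025260868 yaw 4.0507261325266155 F jig -6.085067662790007 -2.186316204858811 -8.449232391795901 w 63.574533332673795 t 16.95
```

Call:
move_arm --pt "-0.1 1.5 -0.5 0 0 0 60" --pt "-0.2 3 -0.7 0 0 0 60" --pt "-0.3 4.5 -0.7 0 0 0 60" --pt "-0.4 6 -0.7 0 0 0 60"

```text
t: 17.28
ee_pos: [518.0, 37.7, 64.4]
orientation: [3.138, 0.111, -0.007]
ft_force: [-7.2, -9.9, 0.9]
width: 63.9
```

Call:
move_arm --pt "0 0.5 0 0 0 0 60" --pt "-0.1 1 0 0 0 0 60" --pt "-0.1 1.5 0 0 0 0 60"

```text
t: 17.53
ee_pos: [518.0, 39.2, 64.5]
orientation: [3.138, 0.111, -0.007]
ft_force: [-7.6, -9.2, -0.1]
width: 64.0
```

```bash
python3 jig.py
python3 - <<'E'
from h import *
p=get_image("wrist");q=get_image("scene")
a=cv2.resize(p["color"][60:260,180:430],(400,320));b=cv2.resize(q["color"][190:310,280:430],(400,320),interpolation=cv2.INTER_CUBIC)
cv2.imwrite("pics/w9.png",np.hstack([a,b])[:,:,::-1])
E
```

```text
tcp [517.97  39.25  64.46] jig -29.889273101526275 27.40103305694563 yaw 4.058620834125205 F jig -8.196407044995874 -8.684093229284816 -0.09579975209120573 w 63.95297332072349 t 17.5333
```

View pics/w9.png

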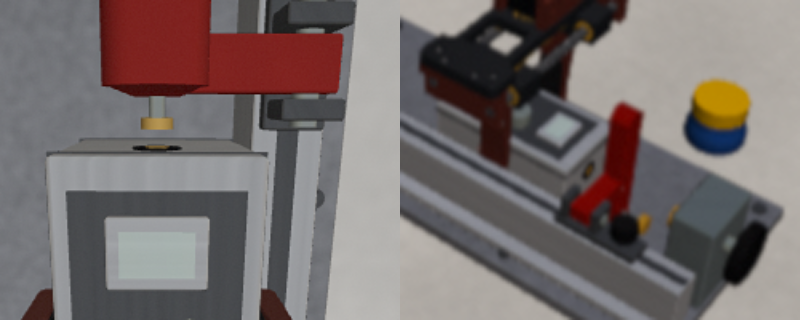

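Call:
move_arm --pt "-0.5 0.5 0 0 0 0 60" --pt "-0.6 1 0 0 0 0 60" --pt "-0.6 1.5 0 0 0 0 60" --pt "-0.6 1.5 0 0 0 0 60"

```text
t: 17.97
ee_pos: [517.8, 41.1, 64.4]
orientation: [3.138, 0.111, -0.006]
ft_force: [-6.1, -6.6, -1.2]
width: 63.5
```

Call:
move_arm --pt "0 0.5 0 0 0 0 60" --pt "-0.1 1 0 0 0 0 60" --pt "-0.1 1 0 0 0 0 60"

```text
t: 18.22
ee_pos: [517.7, 42.1, 64.4]
orientation: [3.139, 0.111, -0.005]
ft_force: [-5.9, -6.9, -2.6]
width: 63.7
```

Call:
move_arm --pt "0 0.5 0 0 0 0 60" --pt "-0.1 1 0 0 0 0 60" --pt "-0.1 1 0 0 0 0 60"

```text
t: 18.47
ee_pos: [517.6, 43.1, 64.4]
orientation: [3.139, 0.111, -0.005]
ft_force: [-5.8, -7.3, -2.8]
width: 63.5
```

```bash
python3 jig.py
```

```text
tcp [517.62  43.12  64.41] jig -29.96779149621808 31.29057748975357 yaw 4.044040996729922 F jig -6.32847525647062 -6.838671621993866 -2.7997572079556168 w 63.453756340561604 t 18.4667
```

Call:
move_arm --pt "0 0.5 0 0 0 0 60" --pt "-0.1 1 0 0 0 0 60" --pt "-0.1 1 0 0 0 0 60"

```text
t: 18.72
ee_pos: [517.5, 44.1, 64.4]
orientation: [3.139, 0.111, -0.005]
ft_force: [-5.5, -5.7, -2.8]
width: 63.7
```

Call:
move_arm --pt "0 0.5 0 0 0 0 60" --pt "0 0.7 0 0 0 0 60" --pt "0 0.7 0 0 0 0 60"

```text
t: 18.97
ee_pos: [517.5, 44.6, 64.4]
orientation: [3.138, 0.111, -0.005]
ft_force: [-6.3, -8.1, -2.9]
width: 64.1
```

Call:
move_arm --pt "0 0.4 0 0 0 0 60" --pt "-0.1 0.7 0 0 0 0 60" --pt "-0.1 0.7 0 0 0 0 60"

```text
t: 19.22
ee_pos: [517.6, 44.8, 64.5]
orientation: [3.138, 0.112, -0.005]
ft_force: [-6.0, -11.4, -1.1]
width: 64.0
```

Call:
move_arm --pt "0 0.4 0 0 0 0 60" --pt "-0.1 0.7 0 0 0 0 60" --pt "-0.1 0.7 0 0 0 0 60"

```text
t: 19.47
ee_pos: [517.6, 44.9, 64.6]
orientation: [3.137, 0.112, -0.005]
ft_force: [-5.6, -15.2, -0.3]
width: 63.6
```

Call:
move_arm --pt "0 -0.4 0 0 0 0 60" --pt "0 -0.4 0 0 0 0 60" --pt "0 -0.4 0 0 0 0 60" --pt "0 -0.4 0 0 0 0 60" --pt "0 -0.4 0 0 0 0 60"

```text
t: 19.88
ee_pos: [517.5, 44.9, 64.6]
orientation: [3.137, 0.112, -0.005]
ft_force: [-5.8, -12.3, 0.1]
width: 63.8
```

Call:
move_arm --pt "0 0 0 0 0 0 60" --pt "0 0 0 0 0 0 60" --pt "0 0 0 0 0 0 60" --pt "0 0 0 0 0 0 60" --pt "0 0 0 0 0 0 60"

```text
t: 20.3
ee_pos: [517.6, 44.9, 64.6]
orientation: [3.137, 0.112, -0.005]
ft_force: [-5.4, -11.9, -1.7]
width: 63.7
```

Call:
move_arm --pt "0 0 0 0 0 0 60" --pt "0 0 0 0 0 0 60" --pt "0 0 0 0 0 0 60" --pt "0 0 0 0 0 0 60" --pt "0 0 0 0 0 0 60"

```text
t: 20.72
ee_pos: [517.5, 44.9, 64.6]
orientation: [3.137, 0.112, -0.005]
ft_force: [-5.6, -12.1, -0.7]
width: 63.7
```

```bash
python3 jig.py; python3 leaf.py
```

```text
tcp [517.55  44.88  64.56] jig -29.920418624892044 33.047168966557706 yaw 4.073762837469303 F jig -6.408140676704998 -11.648351637468524 -0.6892378790920383 w 63.67201110715705 t 20.7167
[517.5  44.9  64.6] [ -5.6 -12.1  -0.7]
stop_tab scene 0.61 [233.9 363.6] leaf 0.05 err 1.7px
stop_tab wrist 0.86 [104.2 276.2] leaf 0.00 err 3.6px
stop_foot scene 0.65 [269.4 362.5] leaf -0.01 err 3.5px
```

Call:
move_arm --pt "0 -0.5 0 0 0 0 60" --pt "0 -0.5 0 0 0 0 60" --pt "0 -0.5 0 0 0 0 60" --pt "0 -0.5 0 0 0 0 60" --pt "0 -0.5 0 0 0 0 60"

```text
t: 21.58
ee_pos: [517.5, 44.8, 64.5]
orientation: [3.138, 0.111, -0.005]
ft_force: [-4.7, -10.1, -2.5]
width: 64.0
```

Call:
move_arm --pt "0 0 0 0 0 0 60" --pt "0 0 0 0 0 0 60" --pt "0 0 0 0 0 0 60" --pt "0 0 0 0 0 0 60" --pt "0 0 0 0 0 0 60"

```text
t: 22.0
ee_pos: [517.6, 44.7, 64.5]
orientation: [3.138, 0.111, -0.005]
ft_force: [-5.6, -9.4, -2.2]
width: 63.9
```

Call:
move_arm --pt "0 -0.8 0 0 0 0 60" --pt "0 -0.8 0 0 0 0 60" --pt "0 -0.8 0 0 0 0 66" --pt "0 -0.8 0 0 0 0 75" --pt "0 -0.8 0 0 0 0 86"

```text
t: 22.42
ee_pos: [520.6, 45.6, 65.5]
orientation: [-3.139, -0.109, -0.005]
ft_force: [-0.4, -0.7, -0.6]
width: 75.9
```

Call:
move_arm --pt "0 0 0 0 0 0 86" --pt "0 0 0 0 0 0 86" --pt "0 0 10 0 0 0 86" --pt "0 0 40 0 0 0 86" --pt "0 0 80 0 0 0 86"

```text
t: 22.83
ee_pos: [517.2, 45.3, 144.2]
orientation: [3.14, 0.11, -0.008]
ft_force: [0.5, 0.1, -0.3]
width: 85.9
```

Call:
move_arm --pt "0 0 40 0 0 0.12 86" --pt "0 0 75 0 0 0.24 80" --pt "0 0 75 0 0 0.36 70" --pt "0 0 75 0 0 0.48 60" --pt "0 0 75 0 0 0.6 50"

```text
t: 23.25
ee_pos: [519.7, 45.5, 222.0]
orientation: [2.963, 1.042, 0.005]
ft_force: [-0.4, -0.4, -0.5]
width: 63.9
```

```bash
python3 jig.py
python3 - <<'E'
from h import *
np.set_printoptions(precision=1,suppress=True)
for n in ("wrist","scene"):
    x=get_image(n)
    for l,z in (("case_center",49.5),("stop_tab",126),("stop_foot",40)):
        for q in mark_of(x,l)[:1]: print(l,n,round(q["p"],2),np.array(q["location"]),at_z(x,*q["location"],z))
E
```

```text
tcp [519.66  45.54 222.03] jig -27.76635830256835 33.56405768643019 yaw 38.73416318320117 F jig -0.40684410908515084 -0.32292442787181175 -0.4847525627020015 w 63.85379296467544 t 23.25
stop_tab wrist 0.93 [135.2 327.3] [510.3 123.2 126. ]
stop_foot wrist 0.75 [133.1 315.2] [510.9 123.3  40. ]
case_center scene 0.92 [246.6 326.1] [517.8  42.9  49.5]
stop_tab scene 0.83 [236.2 363.1] [513.6 123.4 126. ]
stop_foot scene 0.67 [266.3 358.1] [510.  119.8  40. ]
```

Call:
move_arm --pt "-1 15 0 0 0 0.12 50" --pt "-2 30 0 0 0 0.24 50" --pt "-4 45 0 0 0 0.36 50" --pt "-6 60 0 0 0 0.48 50" --pt "-7 77.5 0 0 0 0.6 50"

```text
t: 24.07
ee_pos: [511.7, 123.3, 219.7]
orientation: [-2.525, -1.869, 0.001]
ft_force: [-0.1, -0.3, -0.1]
width: 50.0
```

Call:
move_arm --pt "0 0 0 0 0 0.12 50" --pt "0 0 0 0 0 0.24 50" --pt "0 0 0 0 0 0.365 50" --pt "0 0 0 0 0 0.365 50" --pt "0 0 0 0 0 0.365 50"

```text
t: 24.48
ee_pos: [512.0, 122.9, 219.8]
orientation: [-2.154, -2.287, 0.0]
ft_force: [0.3, 0.0, 0.1]
width: 49.7
```

```bash
python3 jig.py
python3 - <<'E'
from h import *
np.set_printoptions(precision=1,suppress=True)
for n in ("wrist","scene"):
    x=get_image(n)
    for l,z in (("case_center",49.5),("stop_tab",126)):
        for q in mark_of(x,l)[:1]: print(l,n,round(q["p"],2),np.array(q["location"]),at_z(x,*q["location"],z))
E
```

```text
tcp [511.96 122.92 219.76] jig -30.043088519782863 111.28881322066287 yaw 93.42369220533072 F jig 0.2824798024468104 0.007958815538575432 0.059253711890125085 w 49.717230142277984 t 24.4833
stop_tab wrist 0.63 [212.3 275.3] [510.8 121.4 126. ]
case_center scene 0.7 [247.6 326.6] [519.5  45.5  49.5]
stop_tab scene 0.96 [237.5 363.6] [515.9 126.2 126. ]
```

Call:
move_arm --pt "0.5 0 -35 0 0 0.01 50" --pt "0.5 0 -65 0 0 0.01 45" --pt "0.5 0 -90 0 0 0.01 40" --pt "0.5 0 -105 0 0 0.01 36" --pt "0.5 0 -112 0 0 0.01 34"

```text
t: 25.2
ee_pos: [511.1, 122.5, 105.7]
orientation: [-2.137, -2.3, 0.005]
ft_force: [-0.4, -0.3, -0.1]
width: 34.5
```

Call:
move_arm --pt "0 0 0 0 0 0 26" --pt "0 0 0 0 0 0 22" --pt "0 0 0 0 0 0 19"

```text
t: 25.45
ee_pos: [513.4, 123.1, 109.0]
orientation: [2.137, 2.301, 0.002]
ft_force: [-0.7, 0.5, -0.2]
width: 19.7
```

Call:
move_arm --pt "0 0 0 0 0 0 17" --pt "0 0 0 0 0 0 10" --pt "0 0 0 0 0 0 10" --pt "0 0 0 0 0 0 10"

```text
t: 25.78
ee_pos: [513.4, 123.8, 109.2]
orientation: [2.138, 2.301, 0.004]
ft_force: [-0.4, 5.1, 3.3]
width: 16.2
```

Run:
```python
import numpy as np
np.set_printoptions(precision=1,suppress=True)
# hinge ~ grip at leaf0: rel (-44,52+~1.5)
u,z=-43.5,53.5;r=np.hypot(u,z);a0=np.arctan2(z,u)
for t in np.linspace(0,1.72,16)[1:]:
    s=r*np.cos(a0-t)-u;print(round(t,2),np.array([s*.9976,s*.0698,r*np.sin(a0-t)-z]))
```

```text
0.11 [6.4 0.4 4.6]
0.23 [13.3  0.9  8.5]
0.34 [20.5  1.4 11.5]
0.46 [28.1  2.  13.7]
0.57 [35.9  2.5 15. ]
0.69 [43.8  3.1 15.5]
0.8 [51.6  3.6 15. ]
0.92 [59.4  4.2 13.6]
1.03 [66.9  4.7 11.3]
1.15 [74.2  5.2  8.2]
1.26 [81.   5.7  4.2]
1.38 [87.4  6.1 -0.5]
1.49 [93.1  6.5 -5.9]
1.61 [ 98.2   6.9 -11.9]
1.72 [102.6   7.2 -18.4]
```

Call:
move_arm --pt "6.5 1 4.6 0 0 0 10" --pt "13.3 1.5 8.5 0 0 0 10" --pt "20.5 2 11.5 0 0 0 10" --pt "28 2.6 13.7 0 0 0 10" --pt "36 3.1 15 0 0 0 10"

```text
t: 26.2
ee_pos: [545.4, 126.1, 122.4]
orientation: [-2.134, -2.298, 0.008]
ft_force: [-8.2, 3.3, -0.6]
width: 15.7
```

Call:
move_arm --pt "8 0.6 0.5 0 0 0 10" --pt "15.7 1.1 0 0 0 0 10" --pt "23.5 1.7 -1.4 0 0 0 10" --pt "31 2.2 -3.7 0 0 0 10" --pt "38 2.7 -6.8 0 0 0 10"

```text
t: 26.62
ee_pos: [587.8, 129.0, 118.0]
orientation: [2.137, 2.302, 0.003]
ft_force: [-2.4, 1.6, 8.8]
width: 15.5
```

Call:
move_arm --pt "7 0.5 -4 0 0 0 10" --pt "13.2 0.9 -8.7 0 0 0 10" --pt "19 1.3 -14 0 0 0 10" --pt "24 1.7 -20 0 0 0 10" --pt "26 1.9 -23 0 0 0 10"

```text
t: 27.03
ee_pos: [618.2, 131.2, 96.5]
orientation: [2.133, 2.297, 0.013]
ft_force: [6.7, -0.1, 11.6]
width: 15.5
```

```bash
python3 jig.py; python3 leaf.py
```

```text
tcp [618.21 131.18  96.47] jig 76.5270601285117 112.1146965634388 yaw 94.26074957570175 F jig 6.656674159003451 -0.5333106895399243 11.564738698764401 w 15.495587307517292 t 27.0333
[618.2 131.2  96.5] [ 6.7 -0.1 11.6]
stop_tab scene 0.66 [258.9 340.8] leaf 1.30 err 1.6px
stop_tab top 0.65 [185.1 162.2] leaf 1.44 err 1.5px
stop_foot scene 0.64 [242.1 363.7] leaf 1.32 err 0.9px
stop_foot wrist 0.72 [ 51.4 278.8] leaf 0.32 err 1.1px
stop_foot top 0.65 [234.1 163.9] leaf 1.47 err 0.1px
```

Call:
move_arm --pt "1 0 -2 0 0 0 10" --pt "2 0.1 -4 0 0 0 10" --pt "3 0.2 -6 0 0 0 10" --pt "3 0.2 -6 0 0 0 10"

```text
t: 27.82
ee_pos: [622.1, 131.5, 91.3]
orientation: [2.131, 2.296, 0.017]
ft_force: [8.3, -0.0, 9.1]
width: 15.4
```

Call:
move_arm --pt "1 0 -2 0 0 0 10" --pt "2 0.1 -4 0 0 0 10" --pt "3 0.2 -6 0 0 0 10" --pt "3 0.2 -6 0 0 0 10"

```text
t: 28.15
ee_pos: [625.6, 131.7, 85.4]
orientation: [2.131, 2.296, 0.018]
ft_force: [9.9, 0.8, 8.8]
width: 15.4
```

```bash
python3 leaf.py
```

```text
[625.6 131.7  85.4] [9.9 0.8 8.8]
stop_tab scene 0.58 [267.3 336. ] leaf 1.55 err 1.4px
stop_tab wrist 0.98 [252.4 274.2] leaf 1.59 err 2.7px
stop_tab top 0.9 [182.  160.9] leaf 1.57 err 0.6px
stop_foot scene 0.61 [241.8 361.2] leaf 1.52 err 0.1px
stop_foot wrist 0.9 [ 41.8 279.7] leaf 0.18 err 2.0px
stop_foot top 0.64 [229.5 164.9] leaf 1.62 err 1.8px
```

Call:
move_arm --pt "0 0 -2 0 0 0 10" --pt "1 0 -4 0 0 0 10" --pt "1 0 -6 0 0 0 10" --pt "1 0 -6 0 0 0 10"

```text
t: 28.93
ee_pos: [627.9, 131.9, 80.0]
orientation: [2.13, 2.294, 0.021]
ft_force: [13.2, 1.0, 8.6]
width: 15.4
```

Call:
move_arm --pt "0 0 -2 0 0 0 10" --pt "0 0 -4 0 0 0 10" --pt "0 0 -4 0 0 0 10"

```text
t: 29.18
ee_pos: [629.0, 132.0, 76.5]
orientation: [2.129, 2.293, 0.024]
ft_force: [15.4, 0.5, 10.0]
width: 15.4
```

Call:
move_arm --pt "1 0 -2 0 0 0 10" --pt "2 0 -4 0 0 0 10" --pt "2 0 -4 0 0 0 10"

```text
t: 29.43
ee_pos: [629.6, 132.0, 73.9]
orientation: [2.13, 2.295, 0.02]
ft_force: [4.3, 0.3, 26.1]
width: 15.4
```

```bash
python3 leaf.py
```

```text
[629.6 132.   73.9] [ 4.3  0.3 26.1]
stop_tab scene 0.49 [270.9 333.3] leaf 1.67 err 0.4px
stop_tab wrist 0.75 [260.2 274.3] leaf 1.80 err 2.7px
stop_tab top 0.89 [178.8 163.5] leaf 1.80 err 0.8px
stop_foot scene 0.58 [240.  398.5] leaf 1.02 err 34.6px
stop_foot wrist 0.79 [ 38.1 278.7] leaf 1.71 err 1.0px
stop_foot top 0.61 [226.1 162.5] leaf 1.74 err 0.1px
```

Hard stop reached (z force 26 N, leaf about 1.7). I'll relax, open and retreat.

Call:
move_arm --pt "0 0 2 0 0 0 10" --pt "0 0 2 0 0 0 20" --pt "0 0 2 0 0 0 45" --pt "0 0 2 0 0 0 50" --pt "0 0 2 0 0 0 50"

```text
t: 30.3
ee_pos: [620.9, 130.8, 68.7]
orientation: [-2.137, -2.302, 0.002]
ft_force: [0.4, 0.1, 0.1]
width: 36.4
```

Call:
move_arm --pt "0 0 0 0 0 0 60" --pt "0 0 20 0 0 0 60" --pt "0 0 60 0 0 0 60" --pt "0 0 100 0 0 0 60" --pt "0 0 140 0 0 0 60"

```text
t: 30.72
ee_pos: [620.6, 130.8, 209.7]
orientation: [-2.136, -2.301, 0.003]
ft_force: [0.6, -0.3, -0.2]
width: 59.7
```

Call:
move_arm --pt "0 0 40 0 0 0 60" --pt "0 0 40 0 0 0 60" --pt "0 0 40 0 0 0 60"

```text
t: 30.97
ee_pos: [622.8, 131.2, 251.7]
orientation: [2.135, 2.3, 0.006]
ft_force: [-0.9, 0.2, -0.5]
width: 60.2
```

```bash
python3 leaf.py
python3 - <<'E'
from h import *
np.set_printoptions(precision=1,suppress=True)
ps=[get_image(n) for n in ("wrist","scene","top")]
for l,z in (("case_center",49.5),("stop_foot",118),("spare_center",37.5),("mouse",0),("tin",0)):
    for x in ps:
        for q in mark_of(x,l)[:1]: print(l,round(q["p"],2),np.array(q["location"]),at_z(x,*q["location"],z))
x=ps[0];save(x,"w10.png")
g=cv2.cvtColor(x["color"],cv2.COLOR_RGB2GRAY)
for s in cv2.createLineSegmentDetector().detect(g)[0][:,0]:
    if np.hypot(s[2]-s[0],s[3]-s[1])<50 or s[1]>240: continue
    a=at_z(x,s[1],s[0],87);b=at_z(x,s[3],s[2],87);d=b-a
    print(s,a[:2],b[:2],"yaw %.2f len %.0f"%((np.degrees(np.arctan2(d[1],d[0])))%180-90,np.linalg.norm(d)))
E
```

```text
[622.8 131.2 251.7] [-0.9  0.2 -0.5]
stop_tab wrist 0.67 [192.4 276.4] leaf 1.69 err 1.3px
stop_tab top 0.97 [179.  162.2] leaf 1.78 err 0.9px
stop_foot scene 0.68 [241.7 357.6] leaf 1.80 err 0.6px
stop_foot wrist 0.75 [100.  277.8] leaf 1.67 err 0.3px
stop_foot top 0.89 [227.1 161.6] leaf 1.72 err 1.1px
case_center 0.71 [244.7 327. ] [512.1  40.6  49.5]
stop_foot 0.85 [ 97.5 276.9] [523.  123.6 118. ]
stop_foot 0.57 [241.3 360.9] [520.3 124.3 118. ]
stop_foot 0.92 [227.  164.3] [528.6 123.4 118. ]
spare_center 0.76 [196.9 195.9] [ 589.6 -305.8   37.5]
spare_center 0.64 [225.6 163.9] [544.4 142.9  37.5]
mouse 0.63 [231.3  94.2] [ 709.5 -122.2    0. ]
mouse 0.87 [273.8 206.1] [ 713.6 -118.5    0. ]
mouse 0.57 [148.3 299.5] [ 707.6 -120.7    0. ]
tin 0.79 [237.1 399. ] [337.2 111.8   0. ]
tin 0.64 [331.8 181.6] [347.4 112.6   0. ]
[115.7 205.5 110.  264.4] [643.7 -43.8] [714.7 -55. ] yaw 81.01 len 72
[269.6 206.9 269.5 144.4] [632.9 123.6] [566.4 119. ] yaw -86.04 len 67
[526.7 223.6 559.  148.5] [631.  408.6] [548.5 418.4] yaw 83.23 len 83
[287.  144.4 286.1 206.9] [565. 137.] [631.6 
[... 546 characters left out ...]
4 153. ] [572.9 140.2] [569.4 197.3] yaw 3.54 len 57
[ 29.3 120.6   5.3   0.4] [ 560.8 -125.2] [ 454.9 -132.3] yaw -86.16 len 106
[358.    0.5 354.6  50.7] [431.1 191.6] [472.9 194.4] yaw -86.16 len 42
[345.6 162.1 289.4 161.9] [578.6 199.8] [582.7 141. ] yaw 4.01 len 59
[261.9 123.4  30.6 121.4] [546.1 109.9] [ 561.4 -124. ] yaw 3.74 len 234
[141.9 120.2 256.9 120.8] [552.  -11.4] [544.  104.7] yaw 3.95 len 116
[255.6  52.7 135.6  52.7] [481.6 100. ] [490.  -14.7] yaw 4.20 len 115
[337.4  55.5 334.3 113.2] [478.3 178.5] [530.9 182. ] yaw -86.21 len 53
[349.4 123.8 289.4 121.8] [540.1 198.5] [542.6 137.6] yaw 2.37 len 61
[134.2  54.3 140.9 118.2] [491.5 -16.1] [550.1 -12.3] yaw -86.23 len 59
```

```bash
python3 -c "
from workcell import *
print(close_job())"
```

```text
the job is handed in; nothing more can be done
None
```

The instrument is set up on the jig and the job is handed in, at about 31 s of the 72 s allowed. `close_job()` gave no verdict, so everything below comes from my own checks.

**What I did**
- I pinched the stop's tab and swung it down to its hard stop, which I recognised by the force jump.
- I gripped the instrument across its sides, squared it to the fence and slid it flush, inlet end leading, until it met the nose.
- I held it there for about 2 s, then let go and swung the stop back up to its hard stop.

**Pressure on the nose:** The force along the fence settled at about 12 N, then about 9.5 N. It peaked at 15 N for about a quarter second. About 6–7 N of that was sliding friction, so I put the nose force at roughly 3–9 N. It was not measured directly.

**Last checks**
- **Stop:** five camera estimates of the leaf angle gave 1.67 to 1.80 rad, against the 1.7 limit.
- **Instrument:** its edges lie within about 0.3° of the fence line. The end position agrees with where it touched the nose, to about 1–2 mm. I couldn't measure the final gap to the nose more finely than that.
- **Other things on the bench:** the mouse and jar are where they started, within measurement noise. The green case was never approached. Its first and last scene estimates differ by about 16 mm, but they scatter that much anyway and the top camera misplaced it, so I have no clean confirmation for it.
- **Robot:** it stands clear and touches nothing.

**What disagreed:**
- The fence lay about 2 mm further from the robot than the cameras suggested, so I found flush by touch.
- The fingers gripped the tab off-centre, so both swings had to go further than planned, until the hard stops were felt.
- The last picture was refused because I had used up the 12 views, so the final check was numeric only.

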